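# Clamp the well block in the crank press

## Task

The foam well block lies ready in the screw press. Swing the crank's folded handle fully up out of its resting place, crank clockwise (seen from above) until the platen bears firmly on the block with its springs squeezed about half way, not screwed down hard, then fold the handle fully back down onto the crank arm and leave the block clamped. Leave the other things on the bench alone.

Things in the scene. Friction and masses are not known exactly. Their poses are not given: they have to be found in the camera images.
- press: Bench screw press, fixed: aluminium bed 196 (x) x 268 (y) x 18 mm, posts at y = +-119, a grey beam 46 x 272 mm across them (z 150 to 178), the crank on top. Origin on the worktop under the bed's centre, z up. A platen 144 x 186 mm under the beam comes down 30 mm per clockwise turn. It starts 22 to 42 mm above the block (0.7 to 1.4 turns; not reported). The screw holds where it is left.
- crank_axis (a point): Point on the press: the crank's vertical axis, at the crank arm's top face (218 mm above the worktop). The arm is 12 mm wide, 10 mm thick. Cranking freely takes 6 N along the handle's path, 1.5 N more at first touch of platen and block, then 2 N more per rad. If you halt, friction's share eases to about 1 N; the springs' share stays: 3 N when squeezed half way, 5 N at the end of their travel.
- handle_pivot (a point): Point on the crank arm: the middle of the handle's fold hinge, in a fork 22 mm wide at the outer end of the arm, 70 mm from the crank axis and 11 mm above the arm's top face (top of the fork 6 mm above this point). The fold hinge is level and square to the arm. It goes round with the crank.
- handle_end (a point): Point on the folding handle: the middle of its free end, 75 mm from the hinge. The black grip is a sleeve 16 mm in diameter, 18 to 75 mm from the hinge, that spins freely on the handle. Folded, the handle lies level along the arm, its end near the crank axis, 3 mm clear of the arm; swung out, it stands straight up on the hinge.
- handle (a joint): Fold angle of the handle (rad): 0 folded down on the arm, 1.57 (its stop) standing straight up. It moves with some friction (about 2 N at mid-grip) and stays where it is left.
- foam_block: White foam well block, 150 x 200 x 34 mm, loose on the press bed between low corner tabs; origin at the centre of its underside. The platen's springs press it with 23 N at first touch and 28 N more per rad of further cranking, over a travel of 9 mm (1.9 rad); half way (0.9 rad past first touch) is 45 to 50 N. Past their travel it is screwed down hard.
- tube_rack: Bystander: rack with capped tubes, 54 x 147 x 92 mm, origin at the centre of its underside.
- petri_dish: Bystander: dish with lid, 61 mm across, 16 mm high, origin at the centre of its underside.
- dye_bottle: Bystander: small capped bottle, 36 mm across, 85 mm high, origin at the centre of its underside.
- bench_timer: Bystander: bench timer, 63 x 66 x 30 mm, origin at the centre of its underside.

How it is judged (in metres and radians):
On the way, in this order (a step that is already met when the one before it is completed fails the run):
1. the handle is swung fully out (above 1.4 rad) before any cranking (its hinge within 40 mm of where it started) (value of joint handle above 1.4 rad and distance of handle_pivot from where it was at the start of the episode below 0.04 m), for 0.1 s.
2. with the handle out (above 1.2 rad) the platen is cranked down until it presses the block with more than 30 N (value of joint handle above 1.2 rad and contact force between platen and foam_block above 30 N), for 0.2 s.
At the end, for the whole second after the job is handed in: the handle is folded down (within 0.12 rad of the arm) and at rest, the block lies flat on the bed within 10 mm of its centre, and the platen still presses it with 28 to 80 N (value of joint handle below 0.12 rad and contact force between platen and foam_block between 28 and 80 N and z of foam_block in the frame of press below 0.022 m and horizontal distance between foam_block and press below 0.01 m and velocity of joint handle below 0.1 rad/s); the robot touches nothing.
It fails at once if the press is screwed down hard (over 100 N on the block) (contact force between platen and foam_block above 100 N).
It fails at once if a bystander is moved more than 30 mm (distance of any of tube_rack, petri_dish, dye_bottle, bench_timer from where it was at the start of the episode above 0.03 m).
It also fails if it takes over 72 s, if anything falls off the work surface, if the arm or the gripper's body presses on something with over 40 N, if the wrist force passes 120 N, or if a joint passes its speed limit or range.

## Robot

A 6-joint arm with a two-finger parallel gripper is mounted at the origin on a cart in front of the work surface, level with it; the furniture and walls round the work are solid. World frame = base frame: x ahead of the robot, y to its left, z up, the work surface at z = 0. Lengths are in m, angles in degrees, forces in N, time in s.
With the tool pointing down it reaches from about 0.4 to 0.825 m from the base axis. Payload 7 kg.
Tool frame: the origin (TCP) lies at the centre of the arm's flange, where the gripper is bolted on; the fingertips stand 178 mm ahead of it and the grasp point (between the pads) lies 159 mm ahead of it (tip_reach is the distance from the TCP to the fingertips, in m); z points along the fingers, y is the line along which they close (so a half turn about z gives the same grasp; the last joint's range is limited). The gripper opens to 88 mm and grips with 3 to 60 N. Pads are 19 mm wide; open, the fingers measure 130 mm over their backs; the gripper's body (78 mm by 193 mm) begins 47 mm behind the grasp point.
Start: joints at [83.658, 20.546, 0.682, 0, -70.136, -16.507], TCP at [0.262, 0.622, 0.405] pointing down, gripper open.
Joint ranges: [-176.03, 176.03], [-82.01, 121.73], [-58.28, 71.71], [-173.87, 95.51], [-174.79, -0.11], [-173.66, 173.66]. Speed limits (degrees/s): [136.94, 136.94, 172.46, 180, 180, 180].

## Interface

Orientations are given as [roll, pitch, yaw] about the fixed x, y, z axes, in that order (R = Rz(yaw) Ry(pitch) Rx(roll)).
In Python, from plant import * gives the robot as it stands.
- The arm moves only by the shell command python3 -m handwheel 'ROWS'. ROWS is JSON, a list of rows, each a list of 7 numbers: the opening, from -1 (shut) to 1 (fully open), then the shift along the tool's x, y, z as a fraction of full scale, then the turn, a rotation vector about the tool's x, y, z as a fraction of full scale. A call has 1 to 5 rows; each row shifts and turns the commanded pose from where the row before left it, along the tool's axes as they then stand; what a row does not reach is not made up. Full scale, the value 1, is 0.025 m for a shift and 6 degrees for a turn. A row lasts 1/8 s, in which the tool goes at most 62.5 mm and 10.7 degrees, less where a joint would pass 70% of its speed; a pose out of reach is approached as far as the arm can. A call with a number of a shift or a turn outside -1 to 1 is refused whole. A call with a gripper value outside its range is refused whole. The fingers move at their own pace and stop on an object; the grip force is fixed at half the most. Time passes only in rows, so rows that do not move let the fingers close. It gives the time, the measured TCP pose, the force, the opening and the grip force at its end, in the units of the state.
- get_obs(): the state, without advancing time (a new reading comes with each control period).
- snapshot(name): name is "scene" or "top" or "wrist"; returns a dict with "color" (420x560x3 uint8, red, green, blue), "fx", "fy", "cx", "cy" (pixels), "R" (3x3) and "t" (3): a world point X has camera coordinates R X + t; the wrist camera has in their place "tool_from_camera" (4x4, takes a point from camera to tool coordinates, whose origin is the TCP and whose axes are the flange's). Camera axes: x right, y down, z forward; pixel columns grow to the right and rows downward; lengths in m; the calibration is good to about 2 mm. A picture is of the moment at which its call begins: read the wrist's pose just before it. There is no depth.
- close_job(): hands the job in; it is judged then, once.
The state is a dict: "clock": time; "joint_pos": joint angles; "qvel": joint speeds; "tau": joint torques, N m; "tool_pos": TCP position; "orientation": TCP orientation; "force": force on the tool from outside, world axes, zero at the start; "moment": the same for the moment, N m; "opening": finger opening in m; "gripper_force": force on a finger pad.
Only numpy, scipy, OpenCV 4.12 (cv2) and the standard library are available. Lean on these libraries where they do the work, as an engineer would, in place of code of your own. Each camera call takes 0.05 s, during which the arm holds its last target. There are 200 camera calls.

## Working session

There is one attempt and no reset: what is moved stays moved. The work goes in short steps, Python scripts to look and compute and a shell command to move; the robot and the scene stay as the last step left them, time stands still between calls to the robot, and variables do not carry over. Pictures are saved under pics/ and viewed, at most 10 in all, crops included, and the job is handed in when it is done.

```bash
mkdir -p pics; python3 - <<'E'
from plant import *
import cv2
o=get_obs();print(o)
for n in("scene","top"):
    s=snapshot(n);cv2.imwrite(f"pics/{n}0.png",s["color"][:,:,::-1]);print(n,s["fx"],s["fy"],s["cx"],s["cy"],s["R"],s["t"])
E
```

```text
{'clock': 0.0, 'joint_pos': array([ 8.36576680e+01,  2.05886719e+01,  6.32862967e-01, -2.11446027e-02,
       -7.01383038e+01, -1.65082231e+01]), 'qvel': array([ 0.06314605,  0.01558287,  0.00417114, -0.09017891,  0.00928582,
        0.00696408]), 'tau': array([ 7.34117912e-04, -5.82710373e+01,  2.93064415e+01,  6.99800581e+00,
        6.95346709e-03, -1.59070282e-04]), 'tool_pos': array([0.26202677, 0.62182777, 0.40374351]), 'orientation': array([ 1.79904118e+02, -7.68701650e-03, -2.28577489e+01]), 'force': array([-0.23060046, -0.499503  , -0.59398351]), 'moment': array([0.00888147, 0.01361617, 0.00893356]), 'gripper_force': 0.0, 'opening': 0.08762023844083011}
scene 479.96118747748824 479.96118747748824 278.83959063093056 204.8067172949679 [[-0.64280844  0.76596095 -0.01005638]
 [ 0.51686001  0.4239943  -0.74369655]
 [-0.56537867 -0.48325216 -0.6684417 ]] [ 0.41946204 -0.14642457  2.05523236]
top 478.1994533015682 478.1994533015682 274.2897829374608 216.52958538210333 [[ 0.00652235 -0.99986735  0.01492441]
 [-0.98848062 -0.00870341 -0.15109706]
 [ 0.15120691 -0.01376698 -0.98840626]] [-0.06388801  0.56981047  1.50532233]
```

View pics/scene0.png

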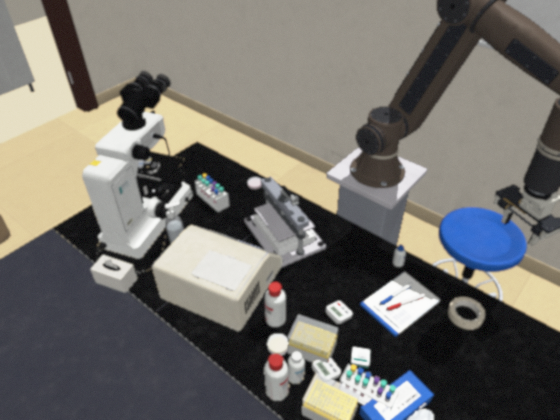

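View pics/top0.png

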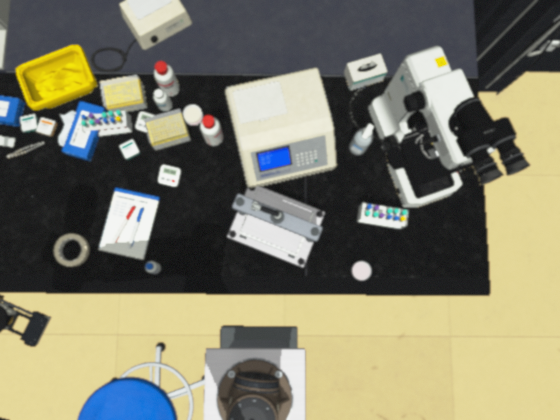

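The press is near (277,225) in the top view, (287,220) in the scene view, turned a little. I'll enlarge both.

```bash
python3 - <<'E'
import cv2,numpy as np
a=cv2.imread("pics/top0.png")[175:275,215:340];b=cv2.imread("pics/scene0.png")[165:275,235:335]
a=cv2.resize(a,None,fx=6,fy=6,interpolation=cv2.INTER_CUBIC);cv2.imwrite("pics/tc.png",a)
b=cv2.resize(b,None,fx=5.4,fy=5.4,interpolation=cv2.INTER_CUBIC);cv2.imwrite("pics/sc.png",b)
E
```

```text
(no output)
```

View pics/tc.png

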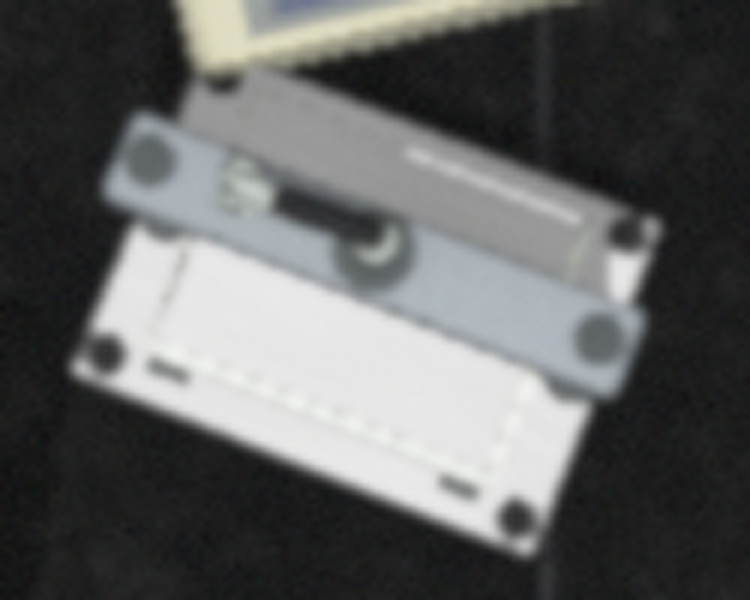

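View pics/sc.png

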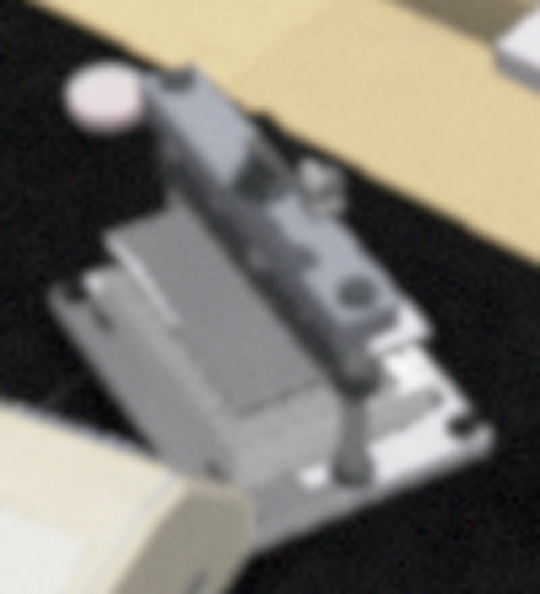

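```bash
cat > h.py <<'E'
from plant import *
import numpy as np,cv2
from scipy.spatial.transform import Rotation as Ro
def ray(cam,uv,z):
    d=cam["R"].T@np.array([(uv[0]-cam["cx"])/cam["fx"],(uv[1]-cam["cy"])/cam["fy"],1]);c=-cam["R"].T@cam["t"]
    return c+d*(z-c[2])/d[2]
def pose():
    o=get_obs();return o,o["tool_pos"],Ro.from_euler("xyz",o["orientation"],degrees=True)
def wristcam(s,p,R):   # world->camera form
    T=np.eye(4);T[:3,:3]=R.as_matrix();T[:3,3]=p;C=np.linalg.inv(T@s["tool_from_camera"])
    return dict(s,R=C[:3,:3],t=C[:3,3])
def proj(c,X):
    q=c["R"]@np.array(X)+c["t"];return [round(float(c["fx"]*q[0]/q[2]+c["cx"]),1),round(float(c["fy"]*q[1]/q[2]+c["cy"]),1)]
E
python3 - <<'E'
from h import *
s=snapshot("top")
f=lambda x,y:((x+.5)/6-.5+215,(y+.5)/6-.5+175)
for n,p,z in[("b1",(150,160),.18),("b2",(600,338),.18),("hinge",(245,188),.235),("end",(380,240),.229),("c1",(72,370),.018),("c2",(532,556),.018),("c3",(660,225),.018),("boss",(372,252),.19)]:
    print(n,ray(s,f(*p),z).round(4))
w=snapshot("wrist");print(w["tool_from_camera"].round(3),w["fx"])
E
```

```text
b1 [0.5943 0.0455 0.18  ]
b2 [ 0.5077 -0.1764  0.18  ]
hinge [ 0.5711 -0.003   0.235 ]
end [ 0.5476 -0.0672  0.229 ]
c1 [0.5077 0.0956 0.018 ]
c2 [ 0.4086 -0.1549  0.018 ]
c3 [ 0.5906 -0.226   0.018 ]
boss [ 0.5478 -0.0642  0.19  ]
[[ 0.001 -0.955 -0.295  0.08 ]
 [ 1.     0.001 -0.    -0.001]
 [ 0.    -0.295  0.955  0.02 ]
 [ 0.     0.     0.     1.   ]] 374.45034612396626
```

```bash
python3 -m handwheel '[[1,1,0.9,-0.8,0,0,0],[1,1,0.9,-0.8,0,0,0],[1,1,0.9,-0.8,0,0,0],[1,1,0.9,-0.8,0,0,0],[1,1,0.9,-0.8,0,0,0]]'
python3 -m handwheel '[[1,1,0.95,0,0,0,0],[1,1,0.95,0,0,0,0],[1,1,0.95,0,0,0,0],[1,1,0.95,0,0,0,0],[1,1,0.95,0,0,0,0]]'
python3 -m handwheel '[[1,1,0.95,0,0,0,0],[1,1,0.95,0,0,0,0],[1,1,0.95,0,0,0,0],[1,1,0.95,0,0,0,0],[1,1,0.95,0,0,0,0]]'
python3 -m handwheel '[[1,1,0.95,0,0,0,0],[1,1,0.95,0,0,0,0],[1,1,0.95,0,0,0,0],[1,1,0.95,0,0,0,0],[1,1,0.95,0,0,0,0]]'
```

```text
clock: 0.82
tool_pos: [0.3339, 0.4687, 0.5052]
orientation: [180.0, 0.0, -22.8]
force: [-0.1, 0.0, 0.3]
opening: 0.0872
gripper_force: 0.0
clock: 1.45
tool_pos: [0.4029, 0.3107, 0.5046]
orientation: [-180.0, 0.0, -22.8]
force: [1.4, 0.6, -0.1]
opening: 0.0877
gripper_force: 0.0
clock: 2.08
tool_pos: [0.472, 0.1527, 0.5047]
orientation: [-180.0, 0.0, -22.8]
force: [0.1, 0.6, -0.1]
opening: 0.0875
gripper_force: 0.0
clock: 2.7
tool_pos: [0.5411, -0.0052, 0.5046]
orientation: [-180.0, 0.0, -22.8]
force: [-0.2, 0.4, 0.9]
opening: 0.0879
gripper_force: 0.0
```

```bash
python3 -m handwheel '[[1,0.7,0.7,0,0,0,0.8],[1,0,0,0,0,0,1],[1,0,0,0,0,0,1],[1,0,0,0,0,0,1],[1,0,0,0,0,0,1]]'
python3 -m handwheel '[[1,0,0,0,0,0,1],[1,0,0,0,0,0,1],[1,0,0,0,0,0,1],[1,0,0,0,0,0,1],[1,0,0,0,0,0,1]]'
python3 -m handwheel '[[1,0,0,0,0,0,1],[1,0,0,0,0,0,1],[1,0,0,0,0,0,1],[1,0,0,0,0,0,1],[1,0,0,0,0,0,1]]'
python3 -m handwheel '[[1,0,0,0,0,0,0]]'
python3 - <<'E'
from h import *
o,p,R=pose();s=snapshot("wrist");cv2.imwrite("pics/w1.png",s["color"][:,:,::-1]);print(p,o["orientation"],o["joint_pos"].round(1),o["force"])
c=wristcam(s,p,R);print(proj(c,[.571,-.003,.235]),proj(c,[.551,-.0655,.218]))
E
```

```text
clock: 3.32
tool_pos: [0.5501, -0.0271, 0.5045]
orientation: [180.0, 0.0, -51.9]
force: [-0.2, 0.2, 0.9]
opening: 0.0876
gripper_force: 0.0
clock: 3.95
tool_pos: [0.5501, -0.027, 0.5045]
orientation: [180.0, 0.0, -81.8]
force: [0.4, 1.0, -0.6]
opening: 0.0876
gripper_force: 0.0
clock: 4.58
tool_pos: [0.5501, -0.0271, 0.5045]
orientation: [180.0, -0.0, -111.9]
force: [-0.3, -0.3, -0.4]
opening: 0.0876
gripper_force: 0.0
clock: 4.7
tool_pos: [0.5501, -0.027, 0.5045]
orientation: [180.0, -0.0, -111.6]
force: [0.4, 0.0, -1.0]
opening: 0.0877
gripper_force: 0.0
[ 0.55010616 -0.02704811  0.50454609] [ 1.79987558e+02 -5.72061096e-03 -1.11608949e+02] [ 17.6   5.9  -5.6  -0.  -78.5 -39.2] [ 0.3864229   0.032943   -1.00464729]
[266.1, 251.5] [259.8, 157.4]
```

View pics/w1.png

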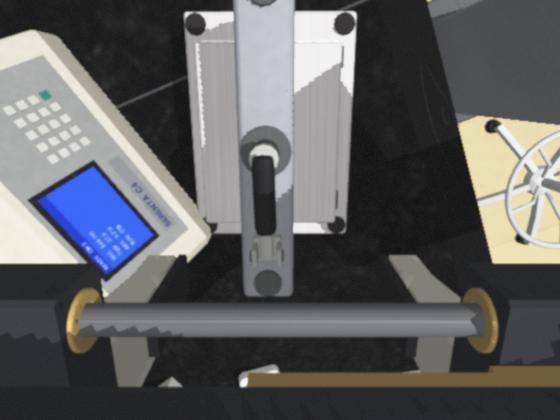

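```bash
python3 - <<'E'
from h import *
o,p,R=pose();s=snapshot("wrist");c=wristcam(s,p,R)
for n,u,z in[("fork",(267,252),.232),("gripA",(265.5,225),.232),("gripB",(263,162),.232),("end",(262,149),.232),("boss",(266,152),.20),("bolt",(267,283),.18)]: print(n,ray(c,u,z).round(4))
a,b=ray(c,(267,252),.232),ray(c,(262.5,155),.232);d=a-b;print(np.degrees(np.arctan2(d[1],d[0])))
E
```

```text
fork [ 0.5712 -0.0012  0.232 ]
gripA [ 0.5643 -0.021   0.232 ]
gripB [ 0.5487 -0.0636  0.232 ]
end [ 0.546 -0.072  0.232]
boss [ 0.5473 -0.0652  0.2   ]
bolt [0.5931 0.0476 0.18  ]
70.3196141838736
```

The fork is at (267,252) and the grip runs (262,150)–(267,235), so the handle lies at about 70° in the world. I'll align, descend and grip it.

```bash
python3 -m handwheel '[[1,0,0,0,0,0,-0.3],[1,0.9,-0.46,0.9,0,0,0],[1,0,0,1,0,0,0],[1,0,0,1,0,0,0],[1,0,0,0.5,0,0,0]]'
python3 -m handwheel '[[1,0,0,0.5,0,0,0],[1,0,0,0.3,0,0,0],[1,0,0,0.22,0,0,0],[1,0,0,0,0,0,0]]'
python3 -m handwheel '[[-1,0,0,0,0,0,0],[-1,0,0,0,0,0,0],[-1,0,0,0,0,0,0],[-1,0,0,0,0,0,0],[-1,0,0,0,0,0,0]]'
python3 - <<'E'
from h import *
o,p,R=pose();s=snapshot("wrist");cv2.imwrite("pics/w2.png",s["color"][:,:,::-1])
E
```

```text
clock: 5.42
tool_pos: [0.5531, -0.0522, 0.4184]
orientation: [179.9, -0.0, -109.8]
force: [0.2, -1.3, 0.6]
opening: 0.0874
gripper_force: 0.0
clock: 5.92
tool_pos: [0.5534, -0.0521, 0.3941]
orientation: [180.0, -0.0, -109.8]
force: [0.3, 0.2, 0.0]
opening: 0.0876
gripper_force: 0.0
clock: 6.55
tool_pos: [0.5534, -0.0521, 0.3942]
orientation: [-180.0, -0.0, -109.8]
force: [0.5, -0.3, 1.0]
opening: 0.0428
gripper_force: 0.0
```

View pics/w2.png

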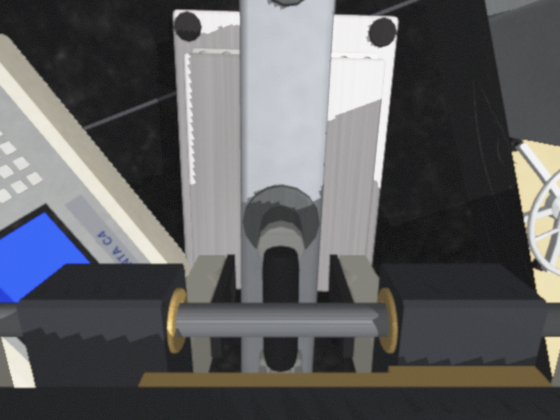

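```bash
python3 -m handwheel '[[-1,0,0,0,0,0,0],[-1,0,0,0,0,0,0],[-1,0,0,0,0,0,0],[-1,0,0,0,0,0,0],[-1,0,0,0,0,0,0]]'
```

```text
clock: 7.22
tool_pos: [0.5536, -0.0522, 0.3957]
orientation: [-179.9, 0.0, -109.8]
force: [-1.2, 1.1, 8.4]
opening: 0.0153
gripper_force: 38.6
```

```bash
python3 -m handwheel '[[-1,-0.08,0,-0.57,0,0,0],[-1,-0.22,0,-0.53,0,0,0],[-1,-0.35,0,-0.46,0,0,0]]'
python3 -m handwheel '[[-1,-0.46,0,-0.35,0,0,0],[-1,-0.53,0,-0.22,0,0,0],[-1,0,0,0,0,0,0]]'
```

```text
clock: 7.6
tool_pos: [0.559, -0.0375, 0.4333]
orientation: [180.0, -0.1, -109.9]
force: [4.5, -5.2, -6.3]
opening: 0.0153
gripper_force: 30.0
clock: 7.98
tool_pos: [0.5675, -0.0141, 0.449]
orientation: [-179.9, -0.1, -109.8]
force: [-0.6, -5.3, 6.4]
opening: 0.0152
gripper_force: 30.0
```

```bash
python3 -m handwheel '[[-1,-0.57,0,-0.08,0,0,0],[-1,-0.05,0,0,0,0,0],[-1,0,0,0,0,0,0]]'
python3 - <<'E'
from h import *
s=snapshot("scene");a=s["color"][165:275,235:335,::-1];s=snapshot("wrist")["color"][:,:,::-1]
cv2.imwrite("pics/w3.png",np.hstack([cv2.resize(a,(370,407)),cv2.resize(s,(430,407))]))
E
```

```text
clock: 8.35
tool_pos: [0.5725, -0.0002, 0.4516]
orientation: [-179.9, -0.1, -109.8]
force: [-1.2, -5.8, 9.5]
opening: 0.0151
gripper_force: 30.0
```

View pics/w3.png

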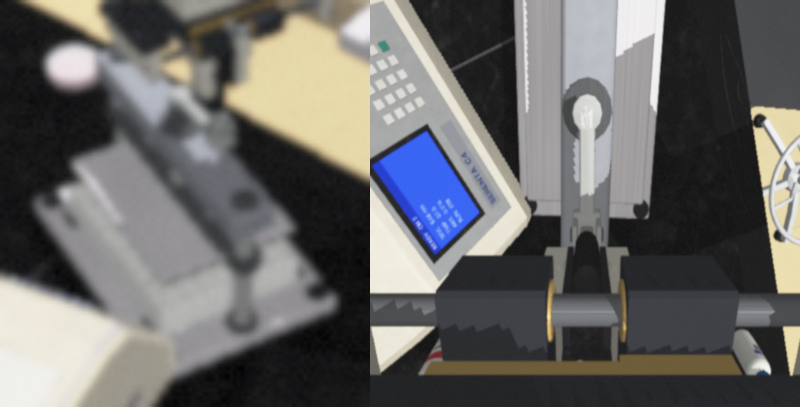

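```bash
cat > f.py <<'E'
from h import *
A=np.array([.549,-.066])
o,p,R=pose();r=p[:2]-A;n=np.linalg.norm(r);u=r/n;t=np.array([u[1],-u[0]])
al=np.degrees(np.arctan2(r[1],r[0]));print("cranked",round((70.2-al)%360,1),"rad mm",(n*1e3).round(1),"tang F",(o["force"][:2]@t).round(2),"radial",(o["force"][:2]@u).round(2),"yaw",o["orientation"][2].round(1),o["clock"])
E
python3 - <<'E'
import numpy as np
for a in range(0,360,15):
    t=np.radians([a,a+15]);print(a,(-2.8*np.diff(np.cos(t))).round(2),(-2.8*np.diff(np.sin(t))).round(2))
E
python3 -m handwheel '[[-1,0.1,-0.72,0,0,0,0],[-1,0.28,-0.68,0,0,0,0],[-1,0.45,-0.58,0,0,0,0]]';python3 f.py
```

```text
0 [0.1] [-0.72]
15 [0.28] [-0.68]
30 [0.44] [-0.58]
45 [0.58] [-0.44]
60 [0.68] [-0.28]
75 [0.72] [-0.1]
90 [0.72] [0.1]
105 [0.68] [0.28]
120 [0.58] [0.44]
135 [0.44] [0.58]
150 [0.28] [0.68]
165 [0.1] [0.72]
180 [-0.1] [0.72]
195 [-0.28] [0.68]
210 [-0.44] [0.58]
225 [-0.58] [0.44]
240 [-0.68] [0.28]
255 [-0.72] [0.1]
270 [-0.72] [-0.1]
285 [-0.68] [-0.28]
300 [-0.58] [-0.44]
315 [-0.44] [-0.58]
330 [-0.28] [-0.68]
345 [-0.1] [-0.72]
clock: 8.82
tool_pos: [0.6123, -0.0352, 0.4516]
orientation: [-179.9, 0.1, -109.8]
force: [-4.8, 5.5, 10.6]
opening: 0.0152
gripper_force: 30.1
cranked 44.2 rad mm 70.4 tang F -7.01 radial -1.89 yaw -109.8 8.825
```

```bash
python3 -m handwheel '[[-1,0.58,-0.44,0,0,0,0],[-1,0.68,-0.28,0,0,0,0],[-1,0.72,-0.1,0,0,0,0]]';python3 f.py|tail -1
python3 -m handwheel '[[-1,0.72,0.1,0,0,0,0],[-1,0.68,0.28,0,0,0,0],[-1,0.58,0.44,0,0,0,0]]';python3 f.py|tail -1
python3 -m handwheel '[[-1,0.44,0.58,0,0,0,0],[-1,0.28,0.68,0,0,0,0],[-1,0.1,0.72,0,0,0,0]]';python3 f.py|tail -1
python3 -m handwheel '[[-1,-0.1,0.72,0,0,0,0],[-1,-0.28,0.68,0,0,0,0],[-1,-0.44,0.58,0,0,0,0]]';python3 f.py|tail -1
```

```text
clock: 9.2
tool_pos: [0.615, -0.0884, 0.4516]
orientation: [-179.8, 0.1, -109.8]
force: [-2.8, 8.1, 11.1]
opening: 0.0152
gripper_force: 30.0
cranked 89.0 rad mm 69.7 tang F -6.82 radial -5.27 yaw -109.8 9.2
clock: 9.57
tool_pos: [0.5787, -0.1269, 0.4514]
orientation: [-179.8, 0.3, -109.8]
force: [-1.1, 17.4, 14.0]
opening: 0.0152
gripper_force: 30.1
cranked 134.2 rad mm 67.8 tang F -6.59 radial -16.17 yaw -109.8 9.575
clock: 9.95
tool_pos: [0.5266, -0.1291, 0.4516]
orientation: [-179.6, 0.4, -109.8]
force: [10.0, 13.1, 5.7]
opening: 0.0149
gripper_force: 30.0
cranked 179.7 rad mm 67.0 tang F -5.04 radial -15.67 yaw -109.8 9.95
clock: 10.32
tool_pos: [0.4869, -0.0942, 0.4517]
orientation: [-179.5, 0.2, -109.8]
force: [11.2, 0.4, 1.6]
opening: 0.0155
gripper_force: 30.0
cranked 225.8 rad mm 68.1 tang F -4.29 radial -10.34 yaw -109.8 10.325
```

```bash
sed -i 's/\.549,-\.066/.5494,-.0648/' f.py
python3 -m handwheel '[[-1,-0.62,0.42,0,0,0,0],[-1,-0.7,0.26,0,0,0,0]]'>/dev/null;python3 f.py
python3 -m handwheel '[[-1,-0.72,0.1,0,0,0,0],[-1,-0.72,-0.1,0,0,0,0]]'>/dev/null;python3 f.py
python3 -m handwheel '[[-1,-0.68,-0.28,0,0,0,0],[-1,-0.58,-0.44,0,0,0,0]]'>/dev/null;python3 f.py
```

```text
cranked 255.6 rad mm 69.2 tang F -6.64 radial -0.67 yaw -109.8 10.575
cranked 285.2 rad mm 70.3 tang F -6.23 radial 4.01 yaw -109.8 10.825
cranked 315.4 rad mm 71.2 tang F -4.89 radial 5.34 yaw -109.8 11.075
```

```bash
python3 - <<'E'
import numpy as np
from scipy.optimize import least_squares as L
P=np.array([[.5725,-.0002],[.6123,-.0352],[.615,-.0884],[.5787,-.1269],[.5266,-.1291],[.4869,-.0942]])
f=L(lambda v:np.linalg.norm(P-v[:2],axis=1)-.07,[.549,-.066]);print(f.x,f.fun)
f=L(lambda v:np.linalg.norm(P-v[:2],axis=1)-v[2],[.549,-.066,.07]);print(f.x,f.fun)
E
python3 -m handwheel '[[-1,0,0,0,0,0,0],[-1,0,0,0,0,0,0]]';python3 f.py
python3 - <<'E'
from h import *
s=snapshot("scene");a=s["color"][145:255,235:335,::-1];s=snapshot("wrist")["color"][:,:,::-1]
cv2.imwrite("pics/w4.png",np.hstack([cv2.resize(a,(370,407)),cv2.resize(s,(430,407))]))
E
```

```text
[ 0.54912589 -0.06412693] [-0.00193384 -0.00051809  0.00020385 -0.00060918 -0.00123289 -0.00088813]
[ 0.54980264 -0.06473831  0.06888741] [-0.00047423  0.00023879  0.00047087 -0.00033719 -0.00047112  0.00057289]
clock: 11.32
tool_pos: [0.5207, 0.0003, 0.4515]
orientation: [-179.9, 0.2, -109.8]
force: [-3.4, 5.5, 12.3]
opening: 0.0153
gripper_force: 30.2
cranked 316.5 rad mm 71.2 tang F -0.95 radial 6.39 yaw -109.8 11.325
```

View pics/w4.png

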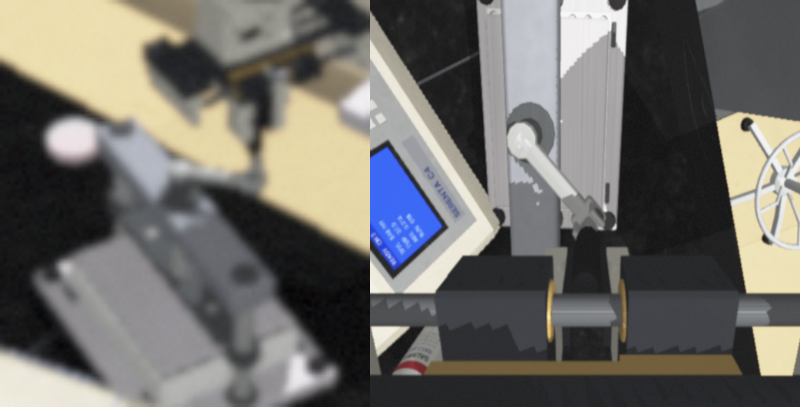

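```bash
sed -i 's/\.5494,-\.0648/.5496,-.0646/' f.py
python3 -m handwheel '[[-1,-0.44,-0.58,0,0,0,0],[-1,-0.28,-0.68,0,0,0,0]]'>/dev/null;python3 f.py
python3 -m handwheel '[[-1,0,0,0,0,0,0],[-1,0,0,0,0,0,0]]'>/dev/null;python3 f.py
python3 -m handwheel '[[-1,-0.1,-0.72,0,0,0,0],[-1,0.1,-0.72,0,0,0,0]]'>/dev/null;python3 f.py
python3 -m handwheel '[[-1,0,0,0,0,0,0],[-1,0,0,0,0,0,0]]'>/dev/null;python3 f.py
python3 -m handwheel '[[-1,0.28,-0.68,0,0,0,0],[-1,0.44,-0.58,0,0,0,0]]'>/dev/null;python3 f.py
python3 -m handwheel '[[-1,0,0,0,0,0,0],[-1,0,0,0,0,0,0]]'>/dev/null;python3 f.py
```

```text
cranked 345.1 rad mm 71.3 tang F -7.46 radial 2.14 yaw -109.8 11.675
cranked 346.0 rad mm 71.2 tang F -0.85 radial 2.97 yaw -109.8 11.925
cranked 14.6 rad mm 71.2 tang F -9.16 radial -0.24 yaw -109.8 12.175
cranked 15.4 rad mm 71.2 tang F -1.48 radial 1.18 yaw -109.8 12.425
cranked 44.0 rad mm 71.3 tang F -9.92 radial -2.22 yaw -109.8 12.675
cranked 44.8 rad mm 71.3 tang F -1.27 radial 0.25 yaw -109.8 12.925
```

```bash
for i in 1 2 3 4 5; do python3 -m handwheel '[[-1,0,0,0,0,0,0]]'>/dev/null;python3 f.py; done
python3 - <<'E'
from h import *
b=cv2.imread("pics/scene0.png")[165:275,235:335];s=snapshot("scene")["color"][:,:,::-1];cv2.imwrite("pics/scene5.png",s)
a=s[165:275,235:335]
cv2.imwrite("pics/w5.png",np.hstack([cv2.resize(x,(400,440),interpolation=cv2.INTER_CUBIC) for x in(b,a)]))
E
```

```text
cranked 44.8 rad mm 71.3 tang F -1.27 radial 0.79 yaw -109.8 13.05
cranked 44.7 rad mm 71.3 tang F -2.8 radial -0.67 yaw -109.8 13.175
cranked 44.7 rad mm 71.3 tang F -1.49 radial 0.52 yaw -109.8 13.3
cranked 44.7 rad mm 71.3 tang F -0.44 radial 0.99 yaw -109.8 13.425
cranked 44.8 rad mm 71.3 tang F -1.9 radial 0.38 yaw -109.8 13.55
```

View pics/w5.png

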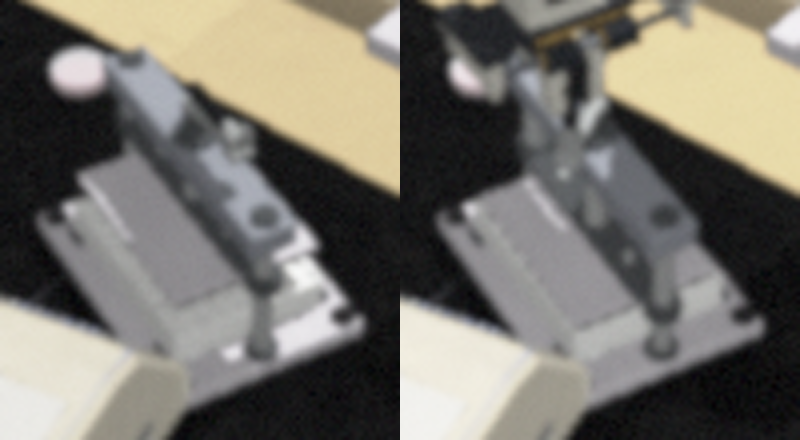

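```bash
python3 - <<'E'
import cv2,numpy as np
g=lambda f:cv2.cvtColor(cv2.imread(f),cv2.COLOR_BGR2GRAY).astype(np.float32)
a,b=g("pics/scene0.png"),g("pics/scene5.png")
def hp(x):return cv2.GaussianBlur(x,(0,0),.7)
for (x0,y0,x1,y1) in[(262,232,292,256),(266,234,286,252),(256,222,292,256)]:
    T=hp(b)[y0:y1,x0:x1]
    W=np.eye(2,3,dtype=np.float32);W[1,2]=-6+0;
    # map template coords -> scene0 coords
    W[0,2]+=x0;W[1,2]+=y0
    cc,W=cv2.findTransformECC(T,hp(a),W,cv2.MOTION_TRANSLATION,(3,200,1e-5),None,1)
    print("shift",W[0,2]-x0,W[1,2]-y0,cc)
from h import *
s=snapshot("scene")
yw=np.radians(-21.3);c=np.array([.5496,-.0646])
for z in(.05,.06,.07,.08,.09,.1):
    X=c+np.array([np.cos(yw)*.072-np.sin(yw)*.093,np.sin(yw)*.072+np.cos(yw)*.093]);print(z,proj(s,[*X,z]))
cols=range(266,284,4)
for n,i in(("a",a),("b",b)):
    print(n,list(cols))
    for y in range(230,258): print(y,[int(i[y,x-1:x+2].mean()) for x in cols])
E
```

```text
shift -0.44436646 -0.2361908 0.8018742279448786
shift -0.40124512 -4.053879 0.7472324424104714
shift 1.1390076 0.23027039 0.8851807920195492
0.05 [278.2, 248.5]
0.06 [278.1, 246.5]
0.07 [278.1, 244.5]
0.08 [278.1, 242.5]
0.09 [278.0, 240.5]
0.1 [278.0, 238.4]
a [266, 270, 274, 278, 282]
230 [161, 142, 139, 139, 141]
231 [159, 146, 138, 139, 140]
232 [156, 151, 139, 139, 141]
233 [151, 156, 138, 139, 140]
234 [147, 158, 137, 140, 139]
235 [144, 158, 139, 139, 141]
236 [142, 158, 144, 139, 140]
237 [141, 156, 150, 138, 140]
238 [140, 153, 156, 139, 139]
239 [139, 150, 160, 138, 132]
240 [141, 145, 157, 139, 129]
241 [141, 144, 153, 141, 142]
242 [141, 142, 155, 150, 155]
243 [142, 140, 154, 158, 164]
244 [142, 142, 149, 161, 166]
245 [143, 142, 146, 163, 166]
246 [143, 143, 145, 163, 167]
247 [140, 142, 142, 159, 168]
248 [140, 142, 141, 158, 171]
249 [141, 143, 137, 156, 171]
250 [148, 143, 126, 156, 171]
251 [165, 142, 114, 153, 169]
252 [186, 148, 112, 151, 170]
253 [201, 162, 125, 151, 167]
254 [207, 175, 149, 155, 159]
255 [209, 175, 161, 162, 149]
256 [209, 165, 162, 165, 145]
25
[... 195 characters left out ...]
 149, 150]
235 [153, 146, 148, 149, 150]
236 [151, 151, 149, 148, 150]
237 [150, 154, 148, 149, 149]
238 [150, 156, 148, 148, 150]
239 [149, 155, 148, 148, 149]
240 [149, 153, 149, 149, 149]
241 [150, 152, 149, 148, 148]
242 [150, 151, 153, 148, 148]
243 [151, 151, 154, 148, 149]
244 [152, 151, 153, 151, 147]
245 [152, 151, 155, 151, 140]
246 [151, 151, 153, 151, 148]
247 [149, 151, 152, 155, 165]
248 [149, 152, 149, 164, 179]
249 [149, 151, 145, 166, 182]
250 [157, 152, 137, 166, 181]
251 [176, 153, 123, 166, 181]
252 [197, 159, 121, 162, 181]
253 [213, 171, 135, 160, 179]
254 [219, 185, 158, 165, 170]
255 [220, 186, 172, 172, 159]
256 [221, 174, 172, 174, 154]
257 [216, 161, 162, 171, 156]
```

```bash
python3 - <<'E'
import cv2,numpy as np
g=lambda f:cv2.cvtColor(cv2.imread(f),cv2.COLOR_BGR2GRAY).astype(np.float32)
w=cv2.resize(g("pics/w4.png")[:,:370],(100,110),interpolation=cv2.INTER_AREA);m=np.zeros((420,560),np.float32);m[145:255,235:335]=w
R=cv2.resize(cv2.resize(g("pics/scene5.png")[145:255,235:335],(370,407)),(100,110),interpolation=cv2.INTER_AREA);b=np.zeros((420,560),np.float32);b[145:255,235:335]=R
R=cv2.resize(cv2.resize(g("pics/scene0.png")[145:255,235:335],(370,407)),(100,110),interpolation=cv2.INTER_AREA);a=np.zeros((420,560),np.float32);a[145:255,235:335]=R
for x in(278,282,286,290):
    print(x)
    for y in range(238,252):print(y,[int(i[y,x-1:x+2].mean()) for i in(a,m,b)])
E
```

```text
278
238 [139, 147, 148]
239 [139, 146, 148]
240 [139, 146, 148]
241 [142, 146, 148]
242 [150, 145, 148]
243 [158, 145, 148]
244 [161, 147, 150]
245 [162, 148, 151]
246 [162, 148, 151]
247 [159, 152, 155]
248 [157, 159, 163]
249 [156, 162, 166]
250 [155, 163, 166]
251 [153, 162, 165]
282
238 [138, 147, 150]
239 [133, 146, 149]
240 [132, 147, 149]
241 [142, 146, 148]
242 [154, 147, 148]
243 [163, 146, 149]
244 [165, 142, 147]
245 [166, 141, 142]
246 [167, 152, 149]
247 [168, 166, 164]
248 [170, 175, 177]
249 [171, 179, 182]
250 [170, 179, 181]
251 [169, 179, 181]
286
238 [133, 145, 148]
239 [139, 145, 147]
240 [150, 146, 149]
241 [159, 147, 150]
242 [164, 146, 148]
243 [164, 143, 143]
244 [163, 148, 145]
245 [164, 160, 159]
246 [167, 172, 173]
247 [170, 177, 180]
248 [171, 179, 181]
249 [170, 177, 181]
250 [167, 176, 178]
251 [163, 172, 174]
290
238 [149, 142, 138]
239 [158, 145, 144]
240 [163, 145, 146]
241 [164, 140, 143]
242 [164, 141, 143]
243 [166, 154, 154]
244 [169, 169, 170]
245 [171, 177, 180]
246 [170, 179, 181]
247 [170, 177, 181]
248 [169, 177, 179]
249 [167, 174, 177]
250 [165, 168, 172]
251 [168, 160, 162]
```

```bash
python3 -m handwheel '[[-1,-0.41,0.53,0,0,0,0],[-1,-0.28,0.62,0,0,0,0],[-1,0,0,0,0,0,0],[-1,0,0,0,0,0,0]]';python3 f.py
python3 -m handwheel '[[-1,0,0,0,0,0,0.95],[-1,0,0,0,0,0,0.95],[-1,0,0,0,0,0,0.95],[-1,0,0,0,0,0,0]]';python3 f.py
```

```text
clock: 14.15
tool_pos: [0.5927, -0.0076, 0.4516]
orientation: [-179.8, 0.2, -109.8]
force: [-1.2, 4.0, 11.0]
opening: 0.0152
gripper_force: 30.0
cranked 17.3 rad mm 71.5 tang F -3.34 radial 2.47 yaw -109.8 14.15
clock: 14.65
tool_pos: [0.5932, -0.0079, 0.4516]
orientation: [-179.8, 0.2, -127.0]
force: [0.7, 2.5, 8.2]
opening: 0.0153
gripper_force: 30.0
cranked 17.8 rad mm 71.5 tang F -0.94 radial 2.39 yaw -127.0 14.65
```

```bash
python3 -m handwheel '[[-1,0.66,0,0.09,0,0,0],[-1,0.61,0,0.25,0,0,0],[-1,0.53,0,0.4,0,0,0],[-1,0,0,0,0,0,0]]'
python3 -m handwheel '[[-1,0.4,0,0.53,0,0,0],[-1,0.19,0,0.4,0,0,0],[-1,0,0,0,0,0,0]]'
python3 - <<'E'
from h import *
s=snapshot("scene");a=s["color"][145:255,235:335,::-1];cv2.imwrite("pics/scene6.png",s["color"][:,:,::-1]);s=snapshot("wrist")["color"][:,:,::-1]
cv2.imwrite("pics/w6.png",np.hstack([cv2.resize(a,(370,407)),cv2.resize(s,(430,407))]))
E
```

```text
clock: 15.15
tool_pos: [0.5659, -0.0436, 0.4308]
orientation: [-179.9, 0.3, -127.0]
force: [4.3, 4.4, -2.3]
opening: 0.0157
gripper_force: 30.0
clock: 15.52
tool_pos: [0.5576, -0.0546, 0.4076]
orientation: [-179.9, 0.3, -126.9]
force: [5.9, 8.2, -2.1]
opening: 0.0153
gripper_force: 30.0
```

View pics/w6.png

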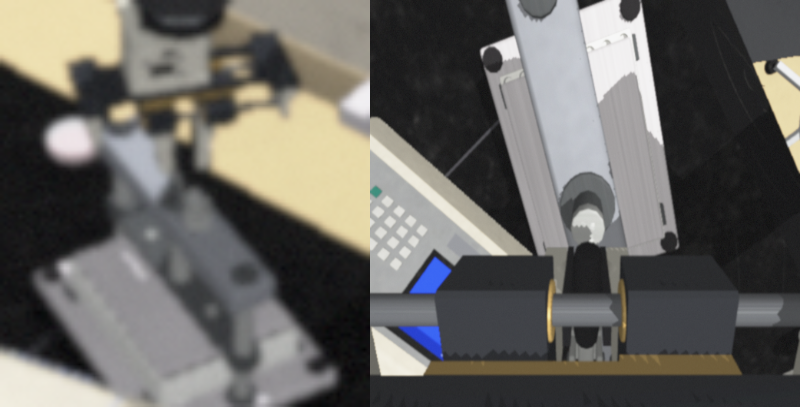

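```bash
python3 -m handwheel '[[1,0,0,0,0,0,0],[1,0,0,0,0,0,0],[1,0,0,0,0,0,0],[1,0,0,0,0,0,0],[1,0,0,-0.5,0,0,0]]'
python3 -m handwheel '[[1,0,0,-1,0,0,0],[1,0,0,-1,0,0,0],[-1,-0.4,0,0,0,0,0],[-1,0,0,0,0,0,0],[-1,0,0,0,0,0,0]]'
python3 -m handwheel '[[-1,0,0,0,0,0,0],[-1,0,0,0,0,0,0],[-1,0,0,0,0,0,0],[-1,0,0,0,0,0,0],[-1,0,0,0,0,0,0]]'
python3 -m handwheel '[[-1,0,0,0,0,0,0],[-1,0,0,0,0,0,0],[-1,0,0,0.5,0,0,0],[-1,0,0,0,0,0,0]]'
```

```text
clock: 16.25
tool_pos: [0.5561, -0.0561, 0.4198]
orientation: [179.9, -0.1, -127.0]
force: [0.2, -0.4, 1.0]
opening: 0.0594
gripper_force: 0.0
clock: 16.88
tool_pos: [0.5622, -0.0479, 0.4694]
orientation: [179.9, -0.1, -126.9]
force: [-0.4, -0.1, 0.8]
opening: 0.0603
gripper_force: 0.0
clock: 17.5
tool_pos: [0.5624, -0.048, 0.4702]
orientation: [-180.0, 0.0, -126.9]
force: [0.9, 0.1, -0.4]
opening: 0.0106
gripper_force: 0.0
clock: 18.0
tool_pos: [0.5621, -0.048, 0.456]
orientation: [179.9, -0.1, -127.0]
force: [-0.2, 0.1, 0.6]
opening: 0.0002
gripper_force: 0.0
```

```bash
python3 -m handwheel '[[-1,0,0,0.3,0,0,0],[-1,0,0,0.3,0,0,0],[-1,0,0,0.3,0,0,0],[-1,0,0,0.3,0,0,0],[-1,0,0,0.2,0,0,0]]'
python3 -m handwheel '[[-1,0,0,0.16,0,0,0],[-1,0,0,0,0,0,0]]'
python3 -m handwheel '[[-1,0,0,0.06,0,0,0],[-1,0,0,0,0,0,0]]'
python3 -m handwheel '[[-1,0,0,0.06,0,0,0],[-1,0,0,0,0,0,0]]'
```

```text
clock: 18.62
tool_pos: [0.5624, -0.0481, 0.4223]
orientation: [180.0, -0.0, -126.9]
force: [0.2, -0.1, 1.9]
opening: 0.0005
gripper_force: 0.8
clock: 18.88
tool_pos: [0.5624, -0.048, 0.4184]
orientation: [180.0, -0.0, -127.0]
force: [-0.0, 0.5, 0.0]
opening: 0.0001
gripper_force: 0.0
clock: 19.12
tool_pos: [0.5625, -0.048, 0.4173]
orientation: [-180.0, 0.0, -126.9]
force: [-0.7, -0.4, 0.0]
opening: 0.0005
gripper_force: 0.4
clock: 19.38
tool_pos: [0.5624, -0.048, 0.4156]
orientation: [180.0, -0.0, -127.0]
force: [-0.8, -1.0, 1.6]
opening: 0.0005
gripper_force: 0.6
```

```bash
python3 -m handwheel '[[-1,0,0,0.06,0,0,0],[-1,0,0,0,0,0,0]]' | grep -E "tool_pos|force:"
python3 -m handwheel '[[-1,0,0,0.06,0,0,0],[-1,0,0,0,0,0,0]]'| grep -E "tool_pos|force:"
```

```text
tool_pos: [0.5626, -0.0482, 0.4148]
force: [-2.2, -2.9, 4.5]
gripper_force: 2.5
tool_pos: [0.5628, -0.0484, 0.4144]
force: [-2.1, -2.5, 10.3]
gripper_force: 5.0
```

```bash
python3 -m handwheel '[[-1,0,0,-0.3,0,0,0],[-1,0,0,-1,0,0,0],[-1,0,0,-1,0,0,0],[-1,0,0,-1,0,0,0],[-1,0,0,-1,0,0,0]]'
python3 -m handwheel '[[-1,0,0,0,0,0,0],[-1,0,0,0,0,0,0]]' | tail -3
python3 - <<'E'
from h import *
s=snapshot("scene")["color"][:,:,::-1];g=lambda i:cv2.cvtColor(i,cv2.COLOR_BGR2GRAY).astype(int)
b=g(cv2.imread("pics/scene5.png"));n=g(np.ascontiguousarray(s))
for x in(278,282,286):print(x,[(int(b[y,x-1:x+2].mean()),int(n[y,x-1:x+2].mean())) for y in range(242,251)])
# handle end: dark grip visible in wrist view where a folded one should be
o,p,R=pose();w=snapshot("wrist");c=wristcam(w,p,R);gw=g(w["color"][:,:,::-1].copy());d=np.array([np.cos(np.radians(52.6)),np.sin(np.radians(52.6))]);A=np.array([.5496,-.0646])
for r in(-.004,.01,.025,.045):
    X=A+d*r;u=proj(c,[*X,.237]);x,y=map(round,u);
    print(r,u,gw[y,max(0,x-16):x+17:2] if 0<=y<420 else "")
E
```

```text
clock: 20.5
tool_pos: [0.5624, -0.0477, 0.5208]
orientation: [180.0, 0.0, -126.9]
force: [0.8, 0.4, 0.0]
opening: 0.0006
gripper_force: 0.0
force: [0.2, -0.2, -1.2]
opening: 0.0002
gripper_force: 0.0
278 [(148, 143), (148, 143), (151, 145), (151, 147), (151, 147), (155, 152), (164, 158), (166, 161), (166, 161)]
282 [(148, 144), (149, 146), (147, 142), (140, 135), (148, 144), (165, 161), (179, 174), (182, 177), (181, 177)]
286 [(149, 144), (142, 138), (142, 138), (159, 154), (174, 170), (181, 177), (181, 177), (182, 176), (179, 173)]
-0.004 [280.2, 173.4] [ 67  67 134 163 108  61  40  35  37  35  37  41  54  97 182 198 132]
0.01 [280.1, 192.5] [103 104 116 131  52  34  38  42  48  47  45  43  45  44 124 177 179]
0.025 [279.9, 212.3] [151 153 147  91  38  33  39  43  45  47  45  44  43  41  94 112 112]
0.045 [279.7, 237.7] [150 150 152 119  44  33  30  33  32  32  34  32  38  63 110 112 111]
```

The platen edge stayed in the same rows after I backed off, so it is still seated. The grip lies along the arm where a folded handle should be. Handing in.

```bash
python3 -c "
from plant import *
print(close_job())"
```

```text
the job is handed in; nothing more can be done
None
```

The job is handed in with no verdict returned: I swung the handle out, cranked until the platen seated, backed off about 28° to roughly half squeeze (judged from images and crank angle, as the clamp force isn't reported), and folded the handle down, leaving the block clamped.

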